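# Seat a ferrule in the hand press

## Robot

A 6-joint arm with a two-finger parallel gripper is mounted at the origin on the work surface. World frame = base frame: x ahead of the robot, y to its left, z up, the work surface at z = 0. Lengths are in mm, angles in rad, forces in N, time in s.
With the tool pointing down it reaches from about 350 to 875 mm from the base axis. Payload 4.2 kg.
Tool frame: the origin (TCP) lies between the finger pads; the fingertips stand 25 mm ahead of it and the grasp point (between the pads) lies 6 mm ahead of it; z points along the fingers, y is the line along which they close (so a half turn about z gives the same grasp; the last joint's range is limited). The gripper opens to 85 mm and grips with 20 to 120 N. Pads are 22 mm wide; open, the fingers measure 114 mm over their backs; the gripper's body (76 mm by 85 mm) begins 54 mm behind the grasp point. The pads swing forward as they close: fully open they stand 13 mm farther back than shut.
Start: joints at [-0.868, 0.385, 0.008, 0, -1.194, -0.259], TCP at [268.371, -564.426, 256.312] pointing down, gripper open.
Joint ranges: [-3.14, 3.14], [-1.21, 2.06], [-1.07, 1.41], [-3.16, 2.05], [-2.99, -0.16], [-3.1, 3.1]. Speed limits (rad/s): [2.79, 2.79, 3.14, 3.14, 3.14, 3.14].

## Interface

Orientations are given as a unit quaternion [x, y, z, w].
In Python, from bench import read_state, get_image, job_done gives the robot as it stands.
- The arm moves only by the tool play_rows, never from a script. Its argument "series" is a list of rows, each a list of 6 numbers: the shift along the world's x, y, z in mm, then the turn, a rotation vector about the world's x, y, z in units of 6 degrees (1.0 is 6 degrees). A call has 1 to 20 rows; each row shifts and turns the commanded pose from where the row before left it; what a row does not reach is not made up. A row lasts 1/12 s, in which the tool goes at most 41.7 mm and 7.16 degrees, less where a joint would pass 70% of its speed; a pose out of reach is approached as far as the arm can. A call is refused whole if a number of a shift passes 41.7 or a number of a turn 1, either way. A call with a gripper value outside its range is refused whole. "gripper" is the opening, from 0 (shut) to 1 (fully open), set as the call begins (left out, the last holds). The fingers move at their own pace and stop on an object; the grip force is fixed at half the most. Time passes only in rows, so rows that do not move let the fingers close. It gives the time, the measured TCP pose, the force, the opening and the grip force at its end, in the units of the state.
- read_state(): the state, without advancing time (a new reading comes with each control period).
- get_image(name): name is "scene" or "top"; returns a dict with "image" (400x640x3 uint8, red, green, blue), "fx", "fy", "cx", "cy" (pixels), "eye" and "rotation" of the camera in the world. Camera axes: x right, y down, z forward; pixel columns grow to the right and rows downward; lengths in mm; the calibration is good to about 2 mm. A picture is of the moment at which its call begins. There is no depth.
- job_done(): hands the job in; it is judged then, once.
The state is a dict: "clock": time; "joints": joint angles; "joint_vel": joint speeds; "joint_efforts": joint torques, N m; "position": TCP position; "ee_rot": TCP orientation; "contact_force": force on the tool from outside, world axes, zero at the start; "wrist_torque": the same for the moment, N m; "gripper_width": finger opening in mm; "grasp_force": force on a finger pad.
Only numpy, scipy, OpenCV 4.12 (cv2) and the standard library are available. Lean on these libraries where they do the work, as an engineer would, in place of code of your own. Each camera call takes 0.05 s, during which the arm holds its last target. There are 200 camera calls.

## Task

Seat the new ferrule on the cue shaft standing in the hand press: push the round latch fully in to close the collet on the shaft, then push the square latch fully in to free the press lever, and then press the lever all the way down to its stop. Finish while still holding the lever down, and leave the mallet, sanding drum, walnut ring and loose ferrule where they are.

Things in the scene. Friction and masses are not known exactly. Their poses are not given: they have to be found in the camera images.
- press: Dark cast-iron hand press bolted to the cart: base 130 mm (x) by 200 mm (y) by 25 mm, column 50 mm square on the +y side of its own frame, overarm up to 180 mm high, pivot ears up to 222 mm; the upright cue shaft with a white ferrule stands under its ram. Fixed. Origin: on the cart top, 10 mm to the -y side of the base's centre; z up; the lever runs from the pivot towards its -y.
- lever_hinge (a point): The lever's pivot: a level pin along the press's x axis, 200 mm above the cart, 20 mm to the +y side of the press origin. This point turns with the lever: its -y axis points along the lever to the hand plate.
- lever_pad (a point): Centre of the upper face of the lever's flat hand plate, where to press. The plate is 42 mm wide, 90 mm along the lever, 14 mm thick, its upper face 7 mm above the line through the pivot; this point is 210 mm from the pivot along the lever. Same axes as lever_hinge (z square to the plate).
- lever (a joint): Lever angle in rad: 0 = raised (hand plate 31.5 degrees above level, its upper face about 316 mm above the cart), 0.55 = level, fully down on its stop (upper face 207 mm above the cart). A spring lifts it back at once when let go; it takes roughly 5 N at the plate to start and 7 N at the bottom. The plate swings on an arc about lever_hinge.
- round_latch_top (a point): Centre of the flat top of the round latch: a bright steel plunger 44 mm in diameter standing up out of a dark block 76 mm square and 34 mm high bolted to the cart. Fully out, the top is 50 mm above the cart; fully in, 40 mm (6 mm proud of the block). z up.
- round_latch (a joint): How far the round latch is pushed in, m: 0 = fully out, 0.010 = fully in on a solid stop. No spring: it resists with about 3 N all the way and stays where it is left. It may start up to 2 mm in.
- square_latch_top (a point): Centre of the flat top of the square latch: a bright steel plunger 42 mm square on a dark block just like the other one (76 mm square, 34 mm high). Fully out, the top is 50 mm above the cart; fully in, 40 mm. The two latches may have changed places. z up.
- square_latch (a joint): How far the square latch is pushed in, m: 0 = fully out, 0.010 = fully in on a solid stop. No spring: about 3 N all the way, stays where it is left. It may start up to 2 mm in.
- mallet: Loose mallet lying down, to be left alone: black rubber head 56 mm in diameter and 85 mm long, pale round handle 22 mm thick; 284 mm overall. Origin on the cart under the handle, 115 mm from the head's centre; +x points to the head.
- walnut_ring: Loose dark walnut tip-clamp ring, 46 mm outside diameter, 16 mm hole, 22 mm high, to be left alone. Origin: centre of its underside.
- sanding_drum: Loose aluminium sanding drum standing up, 40 mm in diameter, 38 mm high, to be left alone. Origin: centre of its underside.
- ferrule: Loose white nylon ferrule standing up, 16 mm in diameter, 26 mm high, to be left alone. Origin: centre of its underside.
There are look-alikes about, which are no part of the job. What is shaped like the part that bears square_latch_top but pink or red is not meant.

How it is judged (in metres and radians):
On the way, in this order (a step that is already met when the one before it is completed fails the run):
1. the round latch is pushed fully in (value of joint round_latch above 0.008 m), for 0.1 s.
2. the square latch is pushed fully in (value of joint square_latch above 0.008 m), for 0.1 s.
3. the press lever is pressed all the way down (value of joint lever above 0.49 rad), for 0.2 s.
At the end, for the whole second after the job is handed in: Both latches are in by more than 7.5 mm of their 10 mm, and the fingers are holding the lever down, beyond 0.49 of its 0.55 rad, with more than 1 N (value of joint each of round_latch, square_latch above 0.0075 m and value of joint lever above 0.49 rad and contact force between the fingers and lever above 1 N); the arm keeps its last pose, push and grip.
It fails at once if the square latch is pushed in before the round one (value of joint square_latch above 0.005 m and value of joint round_latch below 0.006 m).
It fails at once if the press lever is pushed down before the square latch is in (value of joint lever above 0.15 rad and value of joint square_latch below 0.006 m).
It fails at once if the mallet, walnut ring, sanding drum or loose ferrule is shifted by more than 20 mm, lifted or carried (distance of any of mallet, walnut_ring, sanding_drum, ferrule from where it was at the start of the episode above 0.02 m or height (world z) of any of mallet, walnut_ring, sanding_drum, ferrule above 0.012 m).
It also fails if it takes over 48 s, if anything falls off the work surface, if the arm or the gripper's body presses on something with over 40 N, if the wrist force passes 120 N, or if a joint passes its speed limit or range.

## Working session

There is one attempt and no reset: what is moved stays moved. The work goes in short steps, Python scripts to look and compute and a tool call to move; the robot and the scene stay as the last step left them, time stands still between calls to the robot, and variables do not carry over. Pictures are saved under pics/ and viewed, at most 10 in all, crops included, and the job is handed in when it is done.

Besides the shell and the picture viewer there is one more tool, called after "Emit:" as a command line: name --pt "numbers of a row" for each row, then --argument value for the rest. play_rows: Moves the arm, as the interface text tells. Its arguments: {"type":"object","properties":{"series":{"type":"array","items":{"type":"array","items":{"type":"number"}}},"gripper":{"type":"number"}},"required":["series"]}

```bash
mkdir -p pics; cat > h.py <<'E'
import numpy as np, cv2, json
from bench import read_state, get_image, job_done
def snap(n):
    d=get_image(n); np.savez(n+'.npz',**{k:np.array(v) for k,v in d.items()})
    cv2.imwrite(f'pics/{n}.png',cv2.cvtColor(np.array(d['image']),cv2.COLOR_RGB2BGR)); return d
def load(n): return np.load(n+'.npz')
def ray(d,u,v,z):
    R=np.array(d['rotation']).reshape(3,3);e=np.array(d['eye'])
    r=R@np.array([(u-d['cx'])/d['fx'],(v-d['cy'])/d['fy'],1]); return e+r*(z-e[2])/r[2]
def proj(d,p):
    R=np.array(d['rotation']).reshape(3,3);c=R.T@(np.array(p)-d['eye']); return np.array([d['fx']*c[0]/c[2]+d['cx'],d['fy']*c[1]/c[2]+d['cy']])
E
python3 - <<'E'
from h import *
for n in('top','scene'):
    d=snap(n);print(n,d['eye'],np.round(d['rotation'],3).tolist(),d['fx'])
print(read_state())
E
```

```text
top [ 322.10181783   49.97947912 1022.96484917] [-0.644, 0.758, -0.077, 0.064] 397.6292823734109
scene [1354.20889595   73.12478481  786.91421557] [0.613, 0.645, -0.331, -0.314] 411.7864424911771
{'clock': 0.1, 'joints': array([-8.68420206e-01,  3.85502817e-01,  6.78888952e-03, -4.16201192e-04,
       -1.19400009e+00, -2.58599355e-01]), 'joint_vel': array([-0.00064667, -0.00142701,  0.00289898,  0.00132287, -0.00161357,
       -0.00178543]), 'joint_efforts': array([-7.21950455e-04, -3.93318844e+01,  1.88929725e+01,  4.19799283e+00,
       -2.61321526e-03, -3.32596057e-07]), 'position': array([ 268.16611698, -564.03931708,  255.33006363]), 'ee_rot': array([-2.19997122e-01,  9.75500030e-01,  9.39681621e-04, -2.71664052e-04]), 'contact_force': array([-0.09055309,  0.20900249,  0.38402477]), 'wrist_torque': array([ 0.01468645, -0.03474357,  0.03239264]), 'grasp_force': 0.0, 'gripper_width': 85.3297927592021}
```

View pics/top.png

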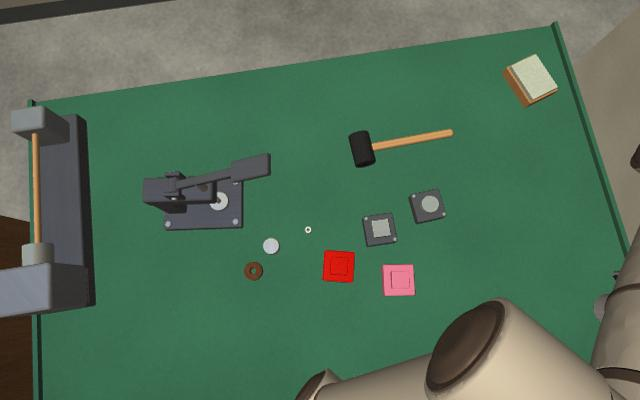

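View pics/scene.png

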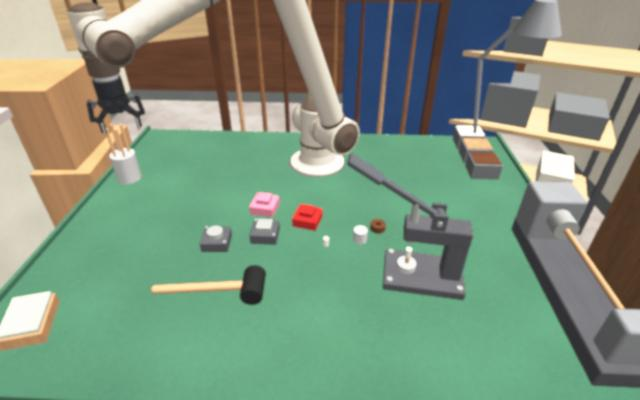

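Top view: the candidates for the square latch are the dark block at (380,229) with a square bright top, the red one at (339,266) and the pink one at (399,280). Only the dark one fits, since pink and red are excluded. The round latch is at (428,205). The lever hand plate is at about (251,167). I'll confirm with an enlarged crop and measure.

```bash
sed -i 's/np.array(d\[.rotation.\]).reshape(3,3)/Rotation.from_quat(d["rotation"]).as_matrix()/; 1i from scipy.spatial.transform import Rotation' h.py
python3 - <<'E'
from h import *
d=load('top');im=cv2.cvtColor(d['image'],cv2.COLOR_RGB2BGR)
a=cv2.resize(im[180:300,310:460],None,fx=5,fy=5,interpolation=cv2.INTER_CUBIC)[:300*2]
b=cv2.resize(im[140:240,135:285],None,fx=5,fy=5,interpolation=cv2.INTER_CUBIC)
cv2.imwrite('pics/latches.png',a);cv2.imwrite('pics/press.png',b)
g=cv2.cvtColor(im,cv2.COLOR_BGR2GRAY)
for n,(x0,y0,x1,y1) in dict(round=(415,192,444,218),square=(366,216,395,243)).items():
    m=np.zeros_like(g);m[y0:y1,x0:x1]=(g[y0:y1,x0:x1]>140)
    k,l,s,c=cv2.connectedComponentsWithStats(m);i=1+np.argmax(s[1:,4]);print(n,s[i],c[i],ray(d,*c[i],49))
    mm=(l==i).astype(np.uint8);cn=cv2.findContours(mm,0,1)[0][0];r=cv2.minAreaRect(cn.astype(np.float32));bx=cv2.boxPoints(r)
    print(r,[ray(d,*q,49)[:2].round(0).tolist() for q in bx])
for n,p in dict(red=(339,266),pink=(399,280),drum=(271,245),ring=(253,271),fer=(308,230),malh=(362,149)).items(): print(n,ray(d,*p,25).round())
E
```

```text
round [422 196  17  16 218] [429.83027523 203.61009174] [ 479.26303769 -260.75205442   49.        ]
((430.0, 203.5), (15.0, 16.0), 90.0) [[502.0, -246.0], [495.0, -285.0], [458.0, -277.0], [464.0, -237.0]]
square [372 219  19  18 266] [380.67293233 227.7556391 ] [ 439.2846423  -127.42470364   49.        ]
((380.7162170410156, 227.79730224609375), (16.27549934387207, 16.27549934387207), 80.53767395019531) [[459.0, -108.0], [460.0, -148.0], [419.0, -147.0], [419.0, -107.0]]
red [365. -11.  25.]
pink [ 307. -151.   25.]
drum [444. 148.  25.]
ring [387. 201.  25.]
fer [466.  51.  25.]
malh [ 656. -124.   25.]
```

View pics/latches.png

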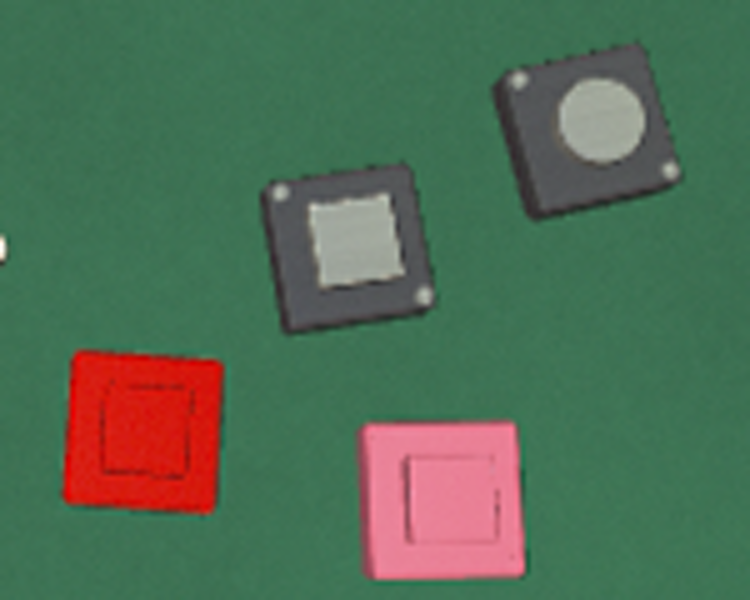

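View pics/press.png

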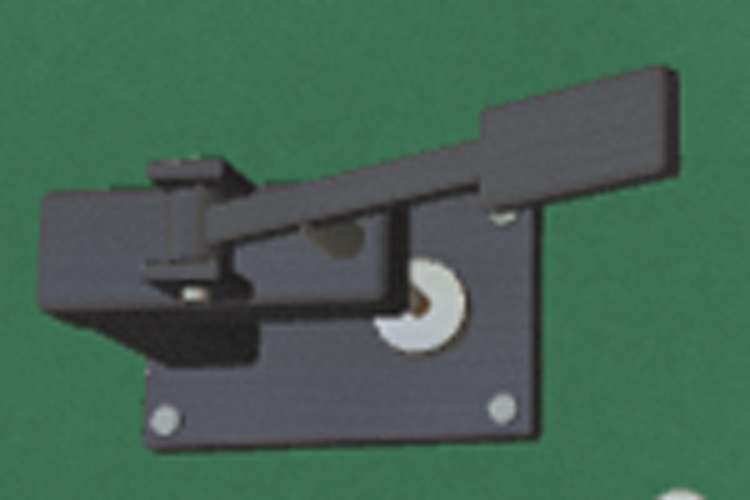

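```bash
python3 - <<'E'
from h import *
from scipy.optimize import least_squares
d=load('top');a=np.radians(31.5);c,s=np.cos(a),np.sin(a)
L=lambda x,k:(x,20-k*c+7*s,200+k*s+7*c)
M=[L(21,165),L(21,255),L(-21,255),L(-21,165),(-65,-90,25),(-65,110,25)]
C=np.array([(482,108),(668,66),(672,172),(482,208),(540,437),(146,448)])/5+[135,140]-.4
T=lambda p,m:np.r_[Rotation.from_euler('z',p[2]).as_matrix()@np.array(m)+[p[0],p[1],0]]
f=lambda p:np.ravel([proj(d,T(p,m))-q for m,q in zip(M,C)])
r=least_squares(f,[500,250,0]);print(r.x,np.degrees(r.x[2]),f(r.x).round(1))
p=r.x
for ang in np.linspace(31.5,0,8):
    t=np.radians(ang);print(round(ang,1),T(p,(0,20-210*np.cos(t)+7*np.sin(t),200+210*np.sin(t)+7*np.cos(t))).round(1))
print(T(p,(0,20,200)))
# scene check
e=load('scene');print('scene proj: pad corners',[proj(e,T(p,m)).round() .tolist() for m in M],'latches',proj(e,(479,-261,49)).round(),proj(e,(439,-127,49)).round())
E
```

```text
[ 5.77771473e+02  2.93561262e+02 -1.32369265e-01] -7.584200221681992 [ 0.4 -0.1  0.2 -1.  -0.5  0.2  0.1  1.1  0.  -0.3 -0.3 -0.1]
31.5 [557.3 139.5 315.7]
27.0 [556.1 131.1 301.6]
22.5 [555.2 123.7 286.8]
18.0 [554.3 117.6 271.6]
13.5 [553.7 112.6 255.8]
9.0 [553.2 108.9 239.8]
4.5 [552.9 106.4 223.5]
0.0 [552.7 105.2 207. ]
[580.41113449 313.38630168 200.        ]
scene proj: pad corners [[381.0, 182.0], [348.0, 160.0], [350.0, 151.0], [382.0, 172.0], [384.0, 248.0], [460.0, 257.0]] latches [214. 230.] [264. 223.]
```

The fit residuals are about 1 px, and the scene view agrees: the plate projects to (350,157)–(383,180) and the latches to (214,230) and (264,223). I'll shut the gripper and move over the round latch.

Emit:
play_rows --gripper 0 --pt "17.6 25.3 0 0 0 0" --pt "17.6 25.3 0 0 0 0" --pt "17.6 25.3 0 0 0 0" --pt "17.6 25.3 0 0 0 0" --pt "17.6 25.3 0 0 0 0" --pt "17.6 25.3 0 0 0 0" --pt "17.6 25.3 0 0 0 0" --pt "17.6 25.3 0 0 0 0" --pt "17.6 25.3 0 0 0 0" --pt "17.6 25.3 0 0 0 0" --pt "17.6 25.3 0 0 0 0" --pt "17.6 25.3 0 0 0 0" --pt "0 0 -30 0 0 0" --pt "0 0 -30 0 0 0" --pt "0 0 -30 0 0 0" --pt "0 0 -30 0 0 0" --pt "0 0 -20 0 0 0" --pt "0 0 -10 0 0 0" --pt "0 0 0 0 0 0" --pt "0 0 0 0 0 0"

```text
clock: 1.77
position: [479.9, -261.0, 106.5]
ee_rot: [-0.22, 0.975, -0.0, -0.0]
contact_force: [1.0, 0.6, 1.8]
gripper_width: -0.2
grasp_force: 0.0
```

Emit:
play_rows --pt "0 0 -10 0 0 0" --pt "0 0 -10 0 0 0" --pt "0 0 -6 0 0 0" --pt "0 0 -3 0 0 0" --pt "0 0 -3 0 0 0" --pt "0 0 -2 0 0 0" --pt "0 0 -2 0 0 0" --pt "0 0 -2 0 0 0" --pt "0 0 -2 0 0 0" --pt "0 0 -1 0 0 0" --pt "0 0 0 0 0 0" --pt "0 0 0 0 0 0"

```text
clock: 2.77
position: [480.1, -260.9, 65.3]
ee_rot: [-0.22, 0.975, -0.0, 0.001]
contact_force: [0.7, 0.1, 0.9]
gripper_width: 0.1
grasp_force: 0.0
```

Emit:
play_rows --pt "0 0 -1 0 0 0" --pt "0 0 -1 0 0 0" --pt "0 0 -1 0 0 0" --pt "0 0 0 0 0 0" --pt "0 0 0 0 0 0"

```text
clock: 3.18
position: [480.2, -261.0, 65.0]
ee_rot: [-0.221, 0.975, -0.001, 0.001]
contact_force: [-4.8, 3.5, 16.4]
gripper_width: 0.1
grasp_force: 8.2
```

The solid stop came at a tip height of 40.0 mm, so the round latch is in. Next is the square latch.

Emit:
play_rows --pt "0 0 10 0 0 0" --pt "0 0 20 0 0 0" --pt "0 0 10 0 0 0" --pt "-6 22.3 0 0 0 0" --pt "-7 22.3 0 0 0 0" --pt "-7 22.3 0 0 0 0" --pt "-7 22.3 0 0 0 0" --pt "-7 22.3 0 0 0 0" --pt "-7 22 0 0 0 0" --pt "0 0 0 0 0 0" --pt "0 0 -10 0 0 0" --pt "0 0 -10 0 0 0" --pt "0 0 -5 0 0 0" --pt "0 0 -3 0 0 0" --pt "0 0 -2 0 0 0" --pt "0 0 -2 0 0 0" --pt "0 0 -2 0 0 0" --pt "0 0 -2 0 0 0" --pt "0 0 -2 0 0 0" --pt "0 0 0 0 0 0"

```text
clock: 4.85
position: [438.6, -127.5, 65.0]
ee_rot: [-0.22, 0.975, -0.0, -0.0]
contact_force: [-3.9, 0.9, 9.6]
gripper_width: -0.1
grasp_force: 4.6
```

Emit:
play_rows --pt "0 0 -1 0 0 0" --pt "0 0 -1 0 0 0" --pt "0 0 0 0 0 0" --pt "0 0 0 0 0 0"

```text
clock: 5.18
position: [438.6, -127.5, 64.8]
ee_rot: [-0.221, 0.975, -0.0, 0.0]
contact_force: [-7.4, 4.2, 24.8]
gripper_width: -0.1
grasp_force: 12.6
```

Both latches are at their stops. I'll lift and go above the lever plate.

Emit:
play_rows --pt "0 0 20 0 0 0" --pt "0 0 35 0 0 0" --pt "0 0 35 0 0 0" --pt "0 0 35 0 0 0" --pt "0 0 35 0 0 0" --pt "0 0 35 0 0 0" --pt "0 0 35 0 0 0" --pt "0 0 35 0 0 0" --pt "0 0 35 0 0 0" --pt "0 0 30 0 0 0" --pt "0 0 0 0 0 0" --pt "0 0 0 0 0 0"

```text
clock: 6.18
position: [439.3, -127.3, 394.0]
ee_rot: [-0.22, 0.975, -0.0, 0.003]
contact_force: [-0.5, 0.4, -0.1]
gripper_width: -0.0
grasp_force: 0.0
```

Emit:
play_rows --pt "11.8 26.2 0 0 0 0" --pt "11.8 26.2 0 0 0 0" --pt "11.8 26.2 0 0 0 0" --pt "11.8 26.2 0 0 0 0" --pt "11.8 26.2 0 0 0 0" --pt "11.8 26.2 0 0 0 0" --pt "11.8 26.2 0 0 0 0" --pt "11.8 26.2 0 0 0 0" --pt "11.8 26.2 0 0 0 0" --pt "11.8 26.2 0 0 0 0" --pt "0 0 0 0 0 0" --pt "0 0 0 0 0 0"

```text
clock: 7.18
position: [556.6, 135.8, 389.4]
ee_rot: [-0.221, 0.975, -0.0, -0.002]
contact_force: [-0.2, 0.6, 0.0]
gripper_width: 0.4
grasp_force: 0.0
```

```bash
python3 - <<'E'
from h import *
d=snap('top');e=snap('scene')
im=np.vstack([cv2.resize(cv2.imread('pics/top.png')[130:280,140:460],(640,300)),cv2.resize(cv2.imread('pics/scene.png')[120:270,190:510],(640,300))]);cv2.imwrite('pics/both.png',im)
print(read_state()['position'],read_state()['contact_force'])
E
```

```text
[556.24658878 134.26937059 391.06246696] [-0.9273135  -0.9504292   0.39337324]
```

View pics/both.png

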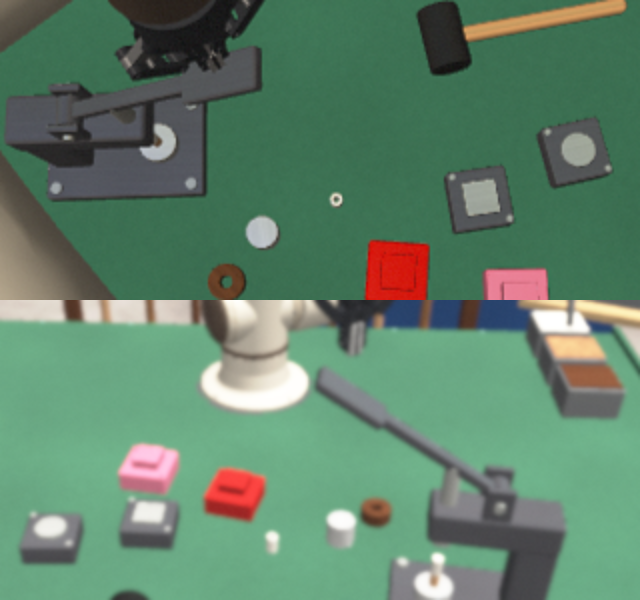

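Both latches are down, the loose parts haven't moved, and the fingertips are above the plate centre (in the scene crop the tip is at (352,352) and the plate centre at (352,397)). I'll press along the arc.

Emit:
play_rows --pt "0 1 -15 0 0 0" --pt "0 1 -15 0 0 0" --pt "0 1 -10 0 0 0" --pt "0 0 -5 0 0 0" --pt "-0.6 -4 -10 0 0 0" --pt "-0.6 -4 -10 0 0 0" --pt "-0.5 -4 -8 0 0 0" --pt "-0.5 -3.5 -8 0 0 0" --pt "-0.5 -3 -8 0 0 0" --pt "-0.4 -3 -8 0 0 0" --pt "-0.4 -3 -8 0 0 0" --pt "-0.3 -2 -8 0 0 0" --pt "-0.2 -2 -8 0 0 0" --pt "0 0 0 0 0 0"

```text
clock: 8.45
position: [553.2, 108.0, 272.3]
ee_rot: [-0.22, 0.976, -0.001, 0.001]
contact_force: [0.2, -1.0, 5.8]
gripper_width: -0.1
grasp_force: 2.7
```

Emit:
play_rows --pt "0 -1 -8 0 0 0" --pt "0 -1 -8 0 0 0" --pt "0 0 -8 0 0 0" --pt "0 0 -6 0 0 0" --pt "0 0 -4 0 0 0" --pt "0 0 -3 0 0 0" --pt "0 0 -2 0 0 0" --pt "0 0 -2 0 0 0" --pt "0 0 -1 0 0 0" --pt "0 0 0 0 0 0" --pt "0 0 0 0 0 0" --pt "0 0 0 0 0 0"

```text
clock: 9.45
position: [553.2, 105.6, 232.0]
ee_rot: [-0.22, 0.975, -0.001, 0.001]
contact_force: [-0.6, -4.5, 8.2]
gripper_width: -0.4
grasp_force: 4.1
```

Emit:
play_rows --pt "0 0 -1 0 0 0" --pt "0 0 -1 0 0 0" --pt "0 0 0 0 0 0" --pt "0 0 0 0 0 0" --pt "0 0 0 0 0 0" --pt "0 0 0 0 0 0"

```text
clock: 9.95
position: [553.2, 105.6, 231.8]
ee_rot: [-0.22, 0.975, -0.001, 0.002]
contact_force: [-3.6, -4.4, 15.0]
gripper_width: 0.3
grasp_force: 7.4
```

```bash
python3 - <<'E'
from h import *
d=snap('top');e=snap('scene')
im=np.vstack([cv2.resize(cv2.imread('pics/top.png')[130:280,140:460],(640,300)),cv2.resize(cv2.imread('pics/scene.png')[120:270,190:510],(640,300))]);cv2.imwrite('pics/end.png',im)
print(read_state()['position'],read_state()['contact_force'])
E
```

```text
[553.15398046 105.6171131  231.74314125] [-3.74545375 -4.69589766 14.87992533]
```

View pics/end.png

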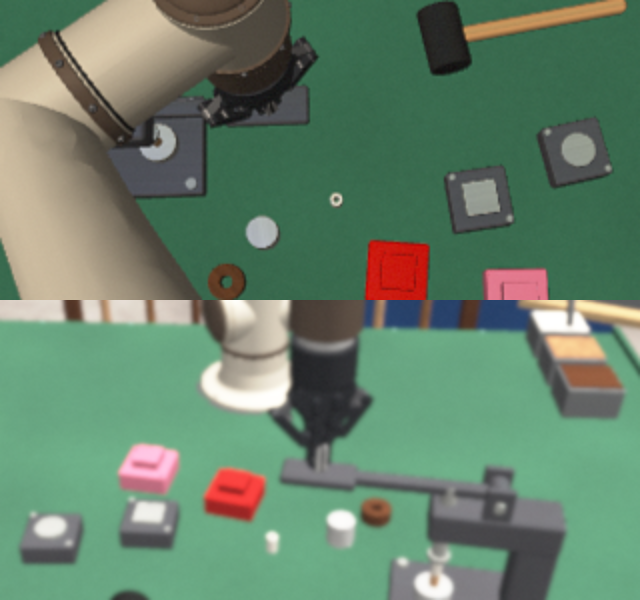

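The lever is level on its stop with the fingertips at the plate centre (scene crop (320,470)), pushing with about 15 N. The loose parts haven't moved. I'm handing it in.

```bash
python3 -c "
from bench import job_done
print(job_done())"
```

```text
the job is handed in; nothing more can be done
None
```

The job is handed in: I pushed the round latch to its stop, then the square one, and the arm is holding the lever down on its stop with about 15 N, with the loose parts unmoved in the last picture; the hand-in gave no pass or fail.

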